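Pin the thread stand's swing arm

TASK

Take the thread stand's swing arm by its upright spool peg and swing it round over the base board until the hole in the arm lines up with the hole in the board. Then lock it there with the longer of the two thumbscrews from the small wooden rack: put it down through both holes until its collar rests on the arm, and let go.

Things in the scene. Friction and masses are not known exactly. Their poses are not given: they have to be found in the camera images.
- long_thumbscrew: Longer of two brass thumbscrews, 40-85 g, upright and loose in a 110x50x30 mm wooden rack, tip 5 mm above the table. Origin: tip of shank, z up. Shank 12 mm thick, 44 long; then collar 40 wide, 4 thick; then round grip 26 wide, 28 tall. Pull straight up 30 mm or more to clear the rack. The short one in the other hole, 60 mm away, has the same head, 15 mm shank, collar on the rack: too short.
- base_hole (a point): Mouth centre of the upright through hole, 22 mm wide, in the fixed wooden base board (210x70 mm, top 34 mm above the table). x axis: along the board away from the arm's pivot; z up. The pivot, an upright hinge, is 120 mm from here along -x. Once the collar rests on the arm, the long thumbscrew's tip is 27 mm below here, 7 mm above the table.
- swing_hole (a point): Mouth centre of the upright through hole, 22 mm wide, in the wooden swing arm (220x40x14 mm, top 51 mm above the table, 3 mm over the board), 120 mm from the pivot; x axis along the arm away from the pivot. The arm turns level, stiffly (1 N at the peg), stays where left, and has no stop at the aligned place. It starts 0.5 to 1.0 rad clockwise of the board, seen from above.
- spool_peg (a point): Where to grip the upright round wooden peg on the swing arm: a point on its axis 29 mm above the arm's top, 80 mm above the table. Peg 16 mm thick, top 50 mm above the arm. It is 180 mm from the pivot, 60 mm beyond the arm's hole in the same line, and moves with the arm; x axis along the arm away from the pivot.

How it is judged (in metres and radians):
On the way:
1. the hole in the arm is lined up over the hole in the board, within 10 mm (horizontal distance between swing_hole and base_hole below 0.01 m), for 0.2 s.
At the end, for the whole second after the job is handed in: The arm's hole is within 10 mm of straight above the board's hole; the long thumbscrew passes through both, its tip at least 23 mm below the board's top and within 10 mm of the hole's axis, upright within 10 degrees, at rest and released (horizontal distance between each of swing_hole, long_thumbscrew and base_hole below 0.01 m and z of long_thumbscrew in the frame of base_hole below -0.023 m and angle between long_thumbscrew's own z axis and vertical below 0.17 rad and linear speed of long_thumbscrew below 0.02 m/s); the robot touches nothing.
It also fails if it takes over 48 s, if anything falls off the work surface, if the arm or the gripper's body presses on something with over 40 N, if the wrist force passes 120 N, or if a joint passes its speed limit or range.

ROBOT

A 6-joint arm with a two-finger parallel gripper is mounted at the origin on a cart in front of the work surface, level with it; the furniture and walls round the work are solid. World frame = base frame: x ahead of the robot, y to its left, z up, the work surface at z = 0. Lengths are in mm, angles in rad, forces in N, time in s.
With the tool pointing down it reaches from about 325 to 1000 mm from the base axis. Payload 5.1 kg.
Tool frame: the origin (TCP) lies at the very end of the fingers, on their centre line; the grasp point (between the pads) lies 19 mm behind it; z points along the fingers, y is the line along which they close (so a half turn about z gives the same grasp; the last joint's range is limited). The gripper opens to 85 mm and grips with 20 to 120 N. Pads are 22 mm wide; open, the fingers measure 114 mm over their backs; the gripper's body (76 mm by 85 mm) begins 54 mm behind the grasp point. The pads swing forward as they close: fully open they stand 13 mm farther back than shut.
Start: joints at [1.255, 0.124, 1.65, -0, 1.367, -0.083], TCP at [149.979, 632.448, 231.322] pointing down, gripper open.
Joint ranges: [-2.61, 2.61], [-1.02, 2.33], [0.03, 2.71], [-1.35, 4.49], [0.32, 2.68], [-2.91, 2.91]. Speed limits (rad/s): [2.57, 2.57, 3.14, 3.14, 3.14, 3.14].

INTERFACE

Orientations are given as [roll, pitch, yaw] about the fixed x, y, z axes, in that order (R = Rz(yaw) Ry(pitch) Rx(roll)).
In Python, from plant import ctrl gives the robot as it stands.
- The arm moves only by the tool step_hand, called after ">>>" as name([rows], argument=value, ...), one row to a line, values as JSON. Schema: {"type":"object","properties":{"plan":{"type":"array","items":{"type":"array","items":{"type":"number"},"minItems":5,"maxItems":5},"minItems":1,"maxItems":12},"only":{"type":"string"},"quiet":{"type":"boolean"},"lines":{"type":"string"}},"required":["plan"],"additionalProperties":false}. plan is a list of rows, 1 to 12 of them, each of 5 numbers: the finger opening in mm, then dx, dy, dz in fractions of the full range, 1 being 1000 mm, then a turn about the tool's z in a scale on which 1.0 is pi rad; each row is the pose to reach, as a shift and turn from the pose commanded when the call began, along the tool's axes at that moment; what a row does not reach only later rows make up. A row lasts 1/8 s, in which the tool goes at most 62.5 mm and 0.188 rad, less where a joint would pass 70% of its speed; a pose out of reach is approached as far as the arm can. The fingers move at their own pace and stop on an object; the grip force is fixed at half the most. Time passes only in rows, so rows that do not move let the fingers close. The tool returns the time, the measured TCP pose, the force, the opening and the grip force at its end. only (a regular expression) keeps the lines of the reply that match it, lines (a string "A,B") keeps lines A to B, and quiet returns only ok. Input that does not fit is refused with a message, and nothing moves.
- ctrl.state(): the state, without advancing time (a new reading comes with each control period).
- ctrl.snapshot(name): name is "side" or "top"; returns a dict with "pixels" (400x640x3 uint8, red, green, blue), "z_map" (400x640 float32, mm along the optical axis (not along the pixel's ray), 0 where there is no reading), "camera_matrix" (3x3 intrinsics, pixels), "R" (3x3) and "t" (3): a world point X has camera coordinates R X + t. Camera axes: x right, y down, z forward; pixel columns grow to the right and rows downward; lengths in mm; the calibration is good to about 2 mm. A picture is of the moment at which its call begins.
- ctrl.close_job(): hands the job in; it is judged then, once.
The state is a dict: "clock": time; "q": joint angles; "qd": joint speeds; "effort": joint torques, N m; "tcp_pos": TCP position; "orientation": TCP orientation; "contact_force": force on the tool from outside, world axes, zero at the start; "wrist_torque": the same for the moment, N m; "finger_gap": finger opening in mm; "grasp_force": force on a finger pad.
Only numpy, scipy, OpenCV 4.12 (cv2) and the standard library are available. Lean on these libraries where they do the work, as an engineer would, in place of code of your own. Each camera call takes 0.05 s, during which the arm holds its last target. There are 200 camera calls.

## Working session

There is one attempt and no reset: what is moved stays moved. The work goes in short steps, Python scripts to look and compute and a tool call to move; the robot and the scene stay as the last step left them, time stands still between calls to the robot, and variables do not carry over. Pictures are saved under pics/ and viewed, at most 10 in all, crops included, and the job is handed in when it is done.

```bash
ls; mkdir -p pics; cat > h.py <<'E'
from plant import ctrl
import numpy as np, cv2
def snap(n,f):
    s=ctrl.snapshot(n); cv2.imwrite(f'pics/{f}.png',s['pixels'][...,::-1]); np.savez(f'pics/{f}.npz',**s); return s
def ray(s,u,v):
    K,R,t=s['camera_matrix'],s['R'],s['t']
    d=R.T@np.linalg.inv(K)@np.array([u,v,1.]); return -R.T@t,d
def atz(s,u,v,z):
    c,d=ray(s,u,v); return c+d*(z-c[2])/d[2]
def dep(s,u,v):
    c,d=ray(s,u,v); return c+d*s['z_map'][int(v),int(u)]
def tri(a,p,b,q):
    c1,d1=ray(a,*p);c2,d2=ray(b,*q)
    M=np.array([d1,-d2]).T; k=np.linalg.lstsq(M,c2-c1,rcond=None)[0]
    x,y=c1+d1*k[0],c2+d2*k[1]; return (x+y)/2,np.linalg.norm(x-y)
def load(f): return dict(np.load(f'pics/{f}.npz'))
E
python3 - <<'E'
from h import *
for n in('side','top'):
    s=snap(n,n+'0'); print(n,-s['R'].T@s['t'],s['R'][2])
print(ctrl.state())
E
```

```text
pics
plant.py
side [315.42055779 516.37738543 473.06491755] [ 0.23570198 -0.84962141 -0.47179237]
top [ 360.13854906 -215.0499427   905.76691391] [ 0.20356225  0.00498583 -0.97904931]
{'clock': 0.1, 'q': array([ 1.25539147e+00,  1.24439438e-01,  1.65151520e+00, -1.18062000e-05,
        1.36753179e+00, -8.26100304e-02]), 'qd': array([ 2.84369936e-03, -6.13629133e-05, -1.83794397e-03, -9.53747625e-04,
        1.97594191e-03,  9.85029564e-04]), 'effort': array([ 4.33659234e-04, -4.24924815e+01, -3.66654968e+01, -8.86410203e-05,
        3.98498683e-03,  5.46096885e-06]), 'tcp_pos': array([149.8200104 , 631.93249476, 230.18939154]), 'orientation': array([-3.13970438e+00, -1.44748082e-04,  2.90880008e+00]), 'contact_force': array([-0.61480322,  0.05678714, -0.78212946]), 'wrist_torque': array([-0.01766063, -0.02151305,  0.03047617]), 'grasp_force': 0.0, 'finger_gap': 85.20102696914446}
```

View pics/top0.png

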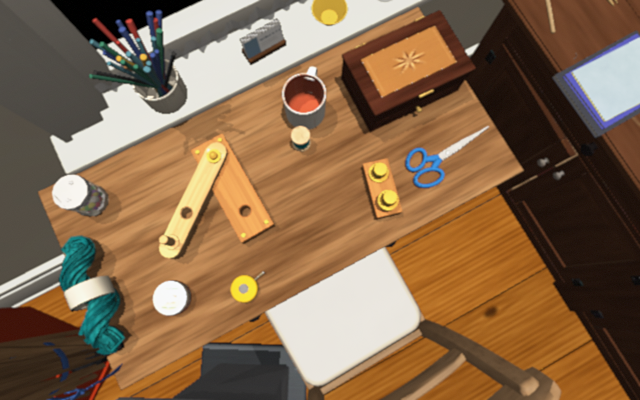

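View pics/side0.png

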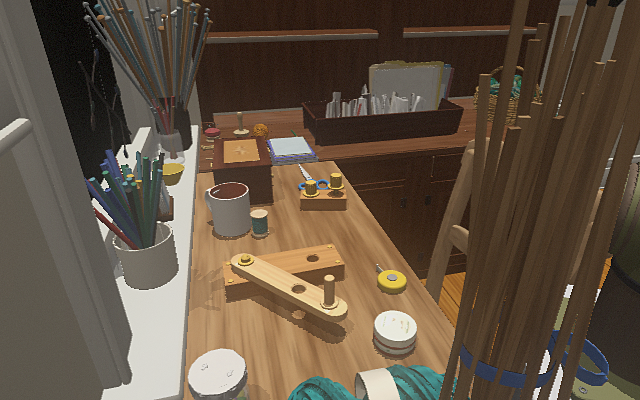

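The top view shows the pivot at (215,153), board hole (245,211), arm hole (187,212), peg near (168,242), and screws at (379,171) and (389,199). In the side view, the peg is at (329,290) and the screws at (310,188) and (335,180). I'll enlarge these areas.

```bash
python3 - <<'E'
from h import *
def tile(f,u,v,w,h,k):
    im=cv2.imread(f'pics/{f}.png')[v:v+h,u:u+w]; im=cv2.resize(im,None,fx=k,fy=k,interpolation=cv2.INTER_CUBIC)
    for i in range(0,w,10): cv2.line(im,(i*k,0),(i*k,6 if i%50 else 14),(255,0,255),1)
    for i in range(0,h,10): cv2.line(im,(0,i*k),(6 if i%50 else 14,i*k),(255,0,255),1)
    return im
a=np.vstack([np.hstack([tile('top0',150,135,133,100,3)[:,:399],tile('top0',350,150,80,60,5)[:300,:400]]),
 np.hstack([tile('side0',220,235,133,100,3),tile('side0',280,160,80,60,5)])])
b=np.hstack([tile('top0',150,190,100,75,4),tile('top0',350,180,80,60,5)])
cv2.imwrite('pics/m1.png',a)
E
```

```text
(no output)
```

View pics/m1.png

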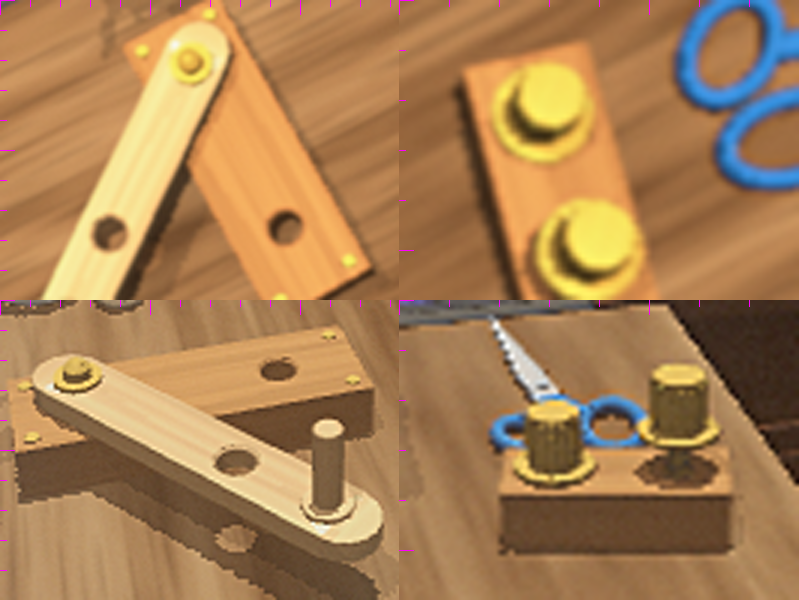

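The long screw stands proud of the rack: it is on the right in the side view, head top at (336.2,174.4), and lower in the top view, (390.2,197.6). The board hole is at top (245,211) / side (313,258.3), and the arm hole at top (186.7,212.7) / side (299,288.7). The peg top is at side (329.3,277.3).

```bash
python3 - <<'E'
from h import *
T,S=load('top0'),load('side0')
for n,p,q in(('bh',(245,211),(313,258.3)),('sh',(186.7,212.7),(299,288.7)),('head',(390.2,197.6),(336.2,174.4)),('collar',(387.4,200),(335.8,186)),('pegtop',(165.5,239.5),(329.3,277.3)),('piv',(214,155),(245.5,258.5))):
    x,e=tri(T,p,S,q); print(n,x.round(1),round(e,1), dep(T,*p).round(1),dep(S,*q).round(1))
print('S peg@101',atz(S,329.3,277.3,101),'T bh34',atz(T,245,211,34),atz(S,313,258.3,34),'sh51',atz(T,186.7,212.7,51),atz(S,299,288.7,51),'piv', atz(T,213.3,155,58),'head81',atz(T,390.2,197.6,81),atz(S,336.2,174.4,81))
im=cv2.imread('pics/top0.png')[215:275,140:220]
cv2.imwrite('pics/peg.png',cv2.resize(im,None,fx=8,fy=8,interpolation=cv2.INTER_CUBIC))
E
```

```text
bh [503.2 -67.4  30.8] 0.7 [508.4 -62.3   1. ] [505.7 -76.4  24. ]
sh [493.5  39.4  47.8] 1.0 [501.7  54.1  -1.5] [495.9  31.5  40.7]
head [ 528.7 -339.4   79.5] 0.3 [ 528.6 -339.2   80.8] [ 527.9 -336.6   80.7]
collar [ 529.6 -338.7   49.3] 1.2 [ 523.8 -334.    81.5] [ 525.8 -326.    55.6]
pegtop [437.8  58.   96.5] 0.4 [437.   55.9 102.4] [436.5  63.9 101.3]
piv [606.5  -4.7  54. ] 0.5 [604.1  -6.9  63.1] [602.2   2.6  59.9]
S peg@101 [436.58505439  63.52821648 101.        ] T bh34 [502.99441424 -67.83588116  34.        ] [501.47258595 -63.12323398  34.        ] sh51 [493.48197893  38.53240478  51.        ] [491.58094365  43.00983503  51.        ] piv [605.52775925  -4.25777166  58.        ] head81 [ 528.51883871 -339.1553076    81.        ] [ 527.72255353 -336.04323918   81.        ]
```

View pics/peg.png

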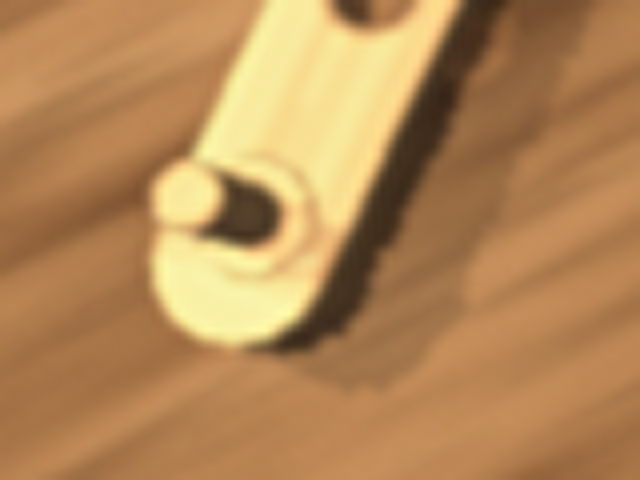

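Peg top refined to top pixel (163.5,239.4). Next I'll check the geometry and whether the approach path is clear, since the tall rods in the side view are a concern.

```bash
python3 - <<'E'
from h import *
T,S=load('top0'),load('side0')
print('pegT',atz(T,163.5,239.4,101),tri(T,(163.5,239.4),S,(329.3,277.3)))
def cloud(s):
    v,u=np.mgrid[0:400,0:640]; z=s['z_map']; P=np.stack([u,v,np.ones_like(u)],-1)@np.linalg.inv(s['camera_matrix']).T*z[...,None]
    return ((P-s['t'])@s['R'])[z>0]
C=np.vstack([cloud(T),cloud(S)])
m=(C[:,2]>60)&(C[:,2]<700)&(abs(C[:,0]-300)<450)&(abs(C[:,1])<800)
C=C[m]
g={}
for x,y,z in C:
    k=(int(x//50)*50,int(y//50)*50); a=g.setdefault(k,[0,0]); a[0]+=1; a[1]=max(a[1],z)
xs=range(-100,750,50)
print('y\\x ',*['%4d'%x for x in xs])
for y in range(750,-600,-50): print('%4d '%y,*['%4d'%(g[(x,y)][1] if g.get((x,y),[0])[0]>3 else 0) for x in xs])
E
```

```text
pegT [437.24005036  59.93070188 101.        ] (array([437.40123665,  60.70967208,  98.68575367]), np.float64(0.121939133191457))
y\x  -100  -50    0   50  100  150  200  250  300  350  400  450  500  550  600  650  700
 750     0    0    0    0    0    0    0    0    0    0    0    0    0    0    0    0    0
 700     0    0    0    0    0    0    0    0    0    0    0    0    0    0    0    0    0
 650     0    0    0    0    0    0    0    0    0    0    0    0    0    0    0    0    0
 600     0    0    0    0    0    0    0    0    0    0    0    0    0    0    0    0    0
 550     0    0    0    0    0    0    0    0    0    0    0    0    0    0    0    0    0
 500     0    0    0    0    0    0    0    0    0    0    0    0    0    0    0    0    0
 450     0    0    0    0    0    0    0    0    0    0    0    0    0    0    0    0    0
 400     0    0    0    0    0    0    0    0    0    0    0    0    0  228    0    0    0
 350     0    0    0    0    0    0    0    0    0    0    0    0    0  284  295    0    0
 300     0    0    0    0    0    0    0    0    0    0    0  
[... 875 characters left out ...]
  0    0    0    0    0    0    0    0    0    0    0   95   90
-250     0    0   86    0    0    0    0    0    0    0    0    0    0    0    0   93   94
-300     0  128  127    0    0    0    0    0    0    0    0    0    0    0    0  105  107
-350     0    0    0    0    0    0    0    0    0    0    0    0   84   65   63  107  108
-400     0    0    0    0    0    0    0    0    0    0    0    0   82    0    0    0  107
-450     0    0    0    0    0    0    0    0    0    0    0    0    0    0    0    0  107
-500     0    0    0    0    0    0    0    0    0    0    0    0    0    0    0    0    0
-550     0    0    0    0    0  128   72    0    0    0    0    0    0    0    0    0    0
```

```bash
python3 - <<'E'
from h import *
T,S=load('top0'),load('side0')
for n,s in(('T',T),('S',S)):
  for p in((225,200,0),(225,200,300),(225,200,450),(225,200,600),(437,62,101)):
    c=s['R']@np.array(p,float)+s['t']; q=s['camera_matrix']@c; print(n,p,(q[:2]/q[2]).round(),c[2].round())
v,u=np.mgrid[0:400,0:640]; z=S['z_map']; P=np.stack([u,v,np.ones_like(u)],-1)@np.linalg.inv(S['camera_matrix']).T*z[...,None]
W=(P-S['t'])@S['R']; m=(z>0)&(W[...,2]>120)&(W[...,0]<420)&(W[...,0]>0)&(W[...,1]>60)
w=W[m]
for a in range(120,480,40):
    k=w[(w[:,2]>=a)&(w[:,2]<a+40)]; print(a,np.percentile(k,1,0).round(),np.percentile(k,99.5,0).round(),k[:,0].max().round())
for c in (510,540,560,590,610): # top row of rods per column
    r=np.where(m[:,c])[0]; print(c,r.min() if len(r) else None, W[r.min(),c].round() if len(r) else '')
E
```

```text
T (225, 200, 0) [ 95. 356.] 861.0
T (225, 200, 300) [-21. 391.] 568.0
T (225, 200, 450) [-139.  426.] 421.0
T (225, 200, 600) [-385.  499.] 274.0
T (437, 62, 101) [162. 239.] 805.0
S (225, 200, 0) [475. 449.] 471.0
S (225, 200, 300) [538. 228.] 329.0
S (225, 200, 450) [597.  27.] 258.0
S (225, 200, 600) [ 698. -326.] 188.0
S (437, 62, 101) [329. 277.] 590.0
120 [163. 180. 121.] [276. 243. 160.] 276.0
160 [148. 182. 161.] [275. 263. 200.] 275.0
200 [185. 167. 200.] [274. 262. 240.] 275.0
240 [188. 182. 240.] [274. 261. 280.] 275.0
280 [191. 176. 281.] [277. 260. 320.] 279.0
320 [194. 163. 320.] [281. 259. 360.] 283.0
360 [187. 161. 360.] [285. 258. 400.] 287.0
400 [200. 160. 400.] [287. 257. 440.] 289.0
440 [205. 166. 440.] [277. 243. 466.] 278.0
510 25 [277. 207. 451.]
540 23 [253. 167. 450.]
560 16 [240. 165. 454.]
590 0 [235. 210. 466.]
610 0 [226. 215. 466.]
```

The rods top out near z 470, around x 190–290, y 160–260. I'll go up over them, keeping to larger x.

The rows are not in the units I measure in: shifts go in shares of 1000 mm and turns go in shares of pi rad. I convert before sending: -334 mm is -0.334, -260 mm is -0.26.

>>> step_hand([
  [85,0,0,-0.06,0],
  [85,0,0,-0.12,0],
  [85,0,0,-0.18,0],
  [85,0,0,-0.24,0],
  [85,0,0,-0.26,0],
  [85,-0.055,-0.018,-0.26,0],
  [85,-0.11,-0.036,-0.26,0],
  [85,-0.165,-0.054,-0.26,0],
  [85,-0.22,-0.072,-0.26,0],
  [85,-0.275,-0.09,-0.26,0],
  [85,-0.334,-0.108,-0.26,0],
  [85,-0.334,-0.108,-0.26,0],
])

```text
clock: 1.6
tcp_pos: [453.2, 447.9, 489.5]
orientation: [-3.139, -0.001, 2.903]
contact_force: [-0.7, 1.4, -0.0]
finger_gap: 85.2
grasp_force: 0.0
```

In the tool's units: -380 mm is -0.38, -330 mm is -0.33, 0.13 rad is 0.0414.

>>> step_hand([
  [85,-0.011,-0.055,0,0],
  [85,-0.022,-0.11,0,0],
  [85,-0.033,-0.165,0,0.0159],
  [85,-0.044,-0.22,0,0.0318],
  [85,-0.055,-0.275,0,0.0414],
  [85,-0.066,-0.33,0,0.0414],
  [85,-0.077,-0.38,0,0.0414],
  [85,-0.077,-0.38,0.06,0.0414],
  [85,-0.077,-0.38,0.12,0.0414],
  [85,-0.077,-0.38,0.18,0.0414],
  [85,-0.077,-0.38,0.24,0.0414],
  [85,-0.077,-0.38,0.3,0.0414],
])

```text
clock: 3.1
tcp_pos: [436.6, 63.7, 189.4]
orientation: [3.141, 0.0, 2.78]
contact_force: [0.4, 0.1, -0.5]
finger_gap: 84.8
grasp_force: 0.0
```

```bash
python3 - <<'E'
from h import *
s=ctrl.state();print(s['tcp_pos'],s['orientation'],s['contact_force'])
E
```

```text
[436.61698021  63.7185598  189.39015838] [3.14097677e+00 3.24187423e-04 2.77996780e+00] [ 0.42794866  0.05717418 -0.46790564]
```

In the tool's units: 129 mm is 0.129, 100 mm is 0.1.

>>> step_hand([
  [85,0,0,0.05,0],
  [85,0,0,0.1,0],
  [85,0,0,0.129,0],
  [85,0,0,0.129,0],
  [10,0,0,0.129,0],
  [10,0,0,0.129,0],
  [10,0,0,0.129,0],
  [10,0,0,0.129,0],
  [10,0,0,0.129,0],
  [10,0,0,0.129,0],
])

```text
clock: 4.35
tcp_pos: [437.9, 62.8, 63.3]
orientation: [3.141, 0.001, 2.779]
contact_force: [-1.6, 0.6, 5.7]
finger_gap: 14.3
grasp_force: 58.4
```

In the tool's units: -141 mm is -0.141, -106 mm is -0.106, -0.81 rad is -0.2578.

>>> step_hand([
  [10,-0.001,-0.016,0,-0.0286],
  [10,-0.003,-0.032,0,-0.0573],
  [10,-0.0065,-0.048,0,-0.0859],
  [10,-0.0115,-0.0635,0,-0.1146],
  [10,-0.018,-0.0785,0,-0.1432],
  [10,-0.0255,-0.0925,0,-0.1719],
  [10,-0.0345,-0.106,0,-0.2005],
  [10,-0.0445,-0.1185,0,-0.2292],
  [10,-0.056,-0.1305,0,-0.2578],
  [10,-0.068,-0.141,0,-0.2865],
  [10,-0.068,-0.141,0,-0.2865],
])

```text
clock: 5.72
tcp_pos: [451.4, -94.5, 63.3]
orientation: [-3.14, -0.001, -2.606]
contact_force: [-2.2, -2.7, 7.7]
finger_gap: 14.4
grasp_force: 59.4
```

```bash
python3 - <<'E'
from h import *
snap('top','top1');snap('side','side1')
def tile(f,u,v,w,h,k): return cv2.resize(cv2.imread(f'pics/{f}.png')[v:v+h,u:u+w],None,fx=k,fy=k,interpolation=cv2.INTER_CUBIC)
cv2.imwrite('pics/m2.png',np.hstack([tile('top1',180,130,100,120,4),tile('side1',240,200,100,120,4)]))
E
```

```text
(no output)
```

View pics/m2.png

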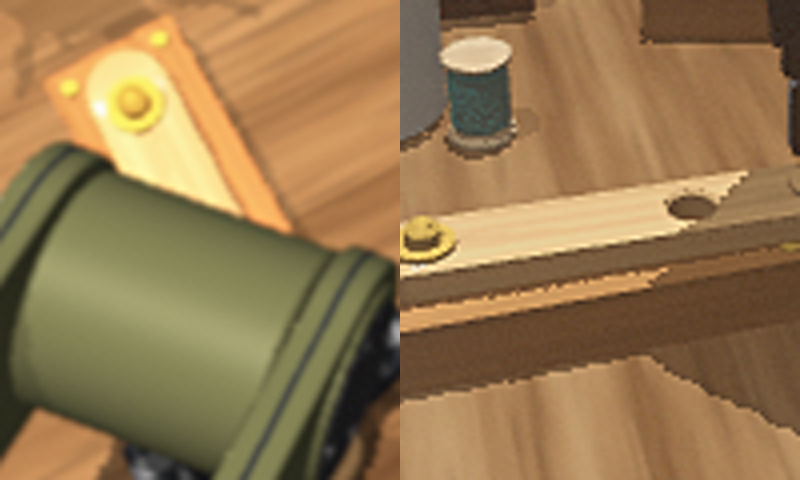

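In the side view, the arm hole is now at about (312.5,251.8). The top view is blocked by the forearm.

```bash
python3 - <<'E'
from h import *
S=load('side1'); S0=load('side0')
a=atz(S,312.5,251.75,51); b=atz(S0,313,258.3,34); p=atz(S,245.5,258.5,56)
print(a,b,a-b); b3=b
c=S['R']@(b+[0,0,17])+S['t'];q=S['camera_matrix']@c;print('expected aligned px',q[:2]/q[2])
E
```

```text
[501.03031348 -59.53304258  51.        ] [501.47258595 -63.12323398  34.        ] [-0.44227247  3.5901914  17.        ]
expected aligned px [312.85431458 250.60957132]
```

In the tool's units: -110 mm is -0.11, -4.8 mm is -0.0048, -0.027 rad is -0.0086.

>>> step_hand([
  [10,0,-0.0048,0,-0.0086],
  [10,0,-0.0048,0,-0.0086],
  [10,0,-0.0048,0,-0.0086],
  [60,0,-0.0048,0,-0.0086],
  [60,0,-0.0048,0,-0.0086],
  [60,0,-0.0048,0,-0.0086],
  [85,0,-0.0048,-0.05,-0.0086],
  [85,0,-0.0048,-0.1,-0.0086],
  [85,0,-0.0048,-0.11,-0.0086],
])

```text
clock: 6.95
tcp_pos: [455.5, -97.9, 176.6]
orientation: [-3.136, 0.005, -2.577]
contact_force: [0.5, 0.2, -0.7]
finger_gap: 85.0
grasp_force: 0.0
```

```bash
python3 - <<'E'
from h import *
print(ctrl.state()['tcp_pos'],ctrl.state()['orientation'])
E
```

```text
[455.52519163 -97.907134   176.59060214] [-3.13577351  0.00482285 -2.57746948]
```

In the tool's units: -241 mm is -0.241, -192 mm is -0.192, 0.21 rad is 0.0668.

>>> step_hand([
  [85,0.013,-0.048,0,0.0159],
  [85,0.026,-0.096,0,0.0318],
  [85,0.04,-0.144,0,0.0477],
  [85,0.053,-0.192,0,0.0637],
  [85,0.067,-0.241,0,0.0668],
  [85,0.067,-0.241,0,0.0668],
  [85,0.067,-0.241,0,0.0668],
])

```text
clock: 7.82
tcp_pos: [524.8, -335.9, 170.7]
orientation: [3.139, -0.001, -2.788]
contact_force: [-0.6, 0.5, 0.4]
finger_gap: 85.1
grasp_force: 0.0
```

```bash
python3 - <<'E'
from h import *
print(ctrl.state()['tcp_pos'],ctrl.state()['orientation'])
snap('top','top2');snap('side','side2')
def tile(f,u,v,w,h,k): return cv2.resize(cv2.imread(f'pics/{f}.png')[v:v+h,u:u+w],None,fx=k,fy=k,interpolation=cv2.INTER_CUBIC)
cv2.imwrite('pics/m3.png',np.hstack([tile('top2',200,140,80,120,5),tile('side2',270,220,80,120,5)]))
E
```

```text
[ 524.82833225 -335.93639746  170.66534772] [ 3.13887404e+00 -1.28790549e-03 -2.78764540e+00]
```

View pics/m3.png

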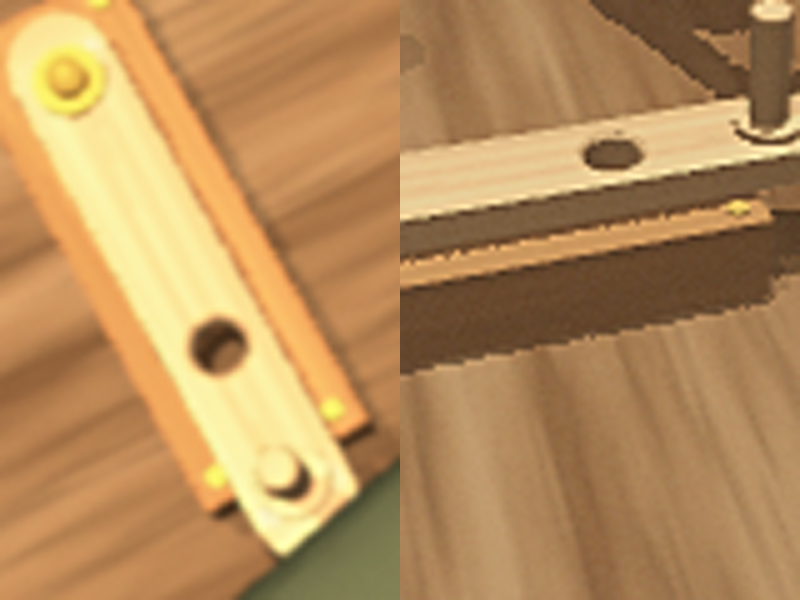

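The arm hole is now at top (243.8,209.0) / side (312.4,250.8), against (312.9,250.6) expected when aligned. The arm is centred on the board.

In the tool's units: 60 mm is 0.06, 20 mm is 0.02.

```bash
python3 - <<'E'
from h import *
T,S=load('top2'),load('side2')
print(atz(T,243.8,209,51)-atz(T,245,211,34),atz(S,312.4,250.8,51)-atz(S,313,258.3,34))
print(atz(T,243.8,209,51),atz(S,312.4,250.8,51), tri(T,(243.8,209),S,(312.4,250.8)))
E
```

```text
[ 0.95146764 -0.36652556 17.        ] [ 0.61401304  0.7924884  17.        ]
[503.94588188 -68.20240672  51.        ] [502.08659899 -62.33074558  51.        ] (array([504.19708344, -67.62437521,  47.16562157]), np.float64(0.7889246691908767))
```

>>> step_hand([
  [85,-0.003,-0.001,0.02,0],
  [85,-0.003,-0.001,0.06,0],
  [85,-0.003,-0.001,0.06,0],
  [85,-0.003,-0.001,0.06,0],
])

```text
clock: 8.43
tcp_pos: [529.0, -336.3, 112.7]
orientation: [-3.141, 0.0, -2.787]
contact_force: [0.2, -0.9, 0.8]
finger_gap: 84.6
grasp_force: 0.0
```

In the tool's units: 56 mm is 0.056, 40 mm is 0.04.

>>> step_hand([
  [85,0,0.0005,0.04,0],
  [85,0,0.0005,0.056,0],
  [85,0,0.0005,0.056,0],
  [15,0,0.0005,0.056,0],
  [15,0,0.0005,0.056,0],
  [15,0,0.0005,0.056,0],
  [15,0,0.0005,0.056,0],
  [15,0,0.0005,0.056,0],
  [15,0,0.0005,0.056,0],
])

```text
clock: 9.55
tcp_pos: [529.2, -336.7, 57.4]
orientation: [-3.14, 0.001, -2.787]
contact_force: [0.8, -0.6, 4.0]
finger_gap: 24.1
grasp_force: 58.9
```

In the tool's units: -130 mm is -0.13, -90 mm is -0.09.

>>> step_hand([
  [15,0,0,-0.02,0],
  [15,0,0,-0.05,0],
  [15,0,0,-0.09,0],
  [15,0,0,-0.13,0],
  [15,0,0,-0.13,0],
  [15,0,0,-0.13,0],
])

```text
clock: 10.3
tcp_pos: [527.9, -335.6, 185.6]
orientation: [3.14, -0.001, -2.787]
contact_force: [0.2, 0.8, -0.7]
finger_gap: 24.0
grasp_force: 59.5
```

```bash
python3 - <<'E'
from h import *
print(ctrl.state()['tcp_pos'],ctrl.state()['orientation'])
snap('side','side3')
def tile(f,u,v,w,h,k): return cv2.resize(cv2.imread(f'pics/{f}.png')[v:v+h,u:u+w],None,fx=k,fy=k,interpolation=cv2.INTER_CUBIC)
cv2.imwrite('pics/m4.png',tile('side3',270,80,110,140,4))
E
```

```text
[ 527.88363305 -335.57658931  185.56597705] [ 3.13988045e+00 -9.49957982e-04 -2.78734209e+00]
```

View pics/m4.png

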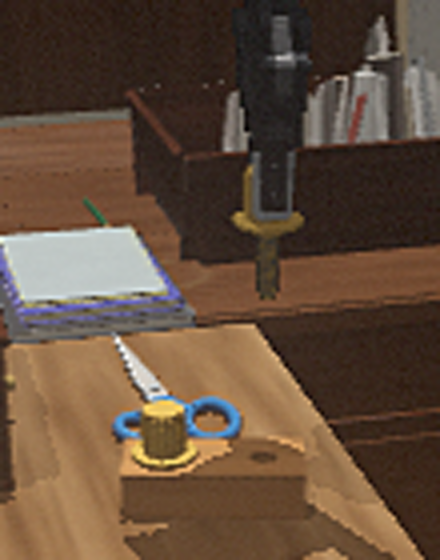

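The screw is held upright, collar at side px (336.5,135.5) and tip at (336.8,154.5); it sits slightly off the finger centre.

```bash
python3 - <<'E'
from h import *
S=load('side3')
for z in(132,134,136): print(z,atz(S,336.75,154.5,z),atz(S,336.5,135.7,z+46))
tip=np.array(atz(S,336.75,154.5,134)); 
yaw=-2.787; d=np.array([502.5,-63.3])-[528.5,-336]
print(d@[np.cos(yaw),np.sin(yaw)], d@[np.sin(yaw),-np.cos(yaw)])
E
```

```text
132 [ 526.44763103 -333.78793557  132.        ] [ 526.73444301 -330.38634998  178.        ]
134 [ 525.21017117 -328.80257778  134.        ] [ 525.3021217  -324.64684193  180.        ]
136 [ 523.9727113  -323.81721999  136.        ] [ 523.86980039 -318.90733387  182.        ]
-70.30123979191877 264.76220592017876
```

In the tool's units: 265 mm is 0.265, 225 mm is 0.225.

>>> step_hand([
  [15,-0.012,0.045,0,0],
  [15,-0.024,0.09,0,0],
  [15,-0.036,0.135,0,0],
  [15,-0.048,0.18,0,0],
  [15,-0.06,0.225,0,0],
  [15,-0.07,0.265,0,0],
  [15,-0.07,0.265,0,0],
  [15,-0.07,0.265,0.03,0],
  [15,-0.07,0.265,0.062,0],
  [15,-0.07,0.265,0.062,0],
  [15,-0.07,0.265,0.062,0],
])

```text
clock: 11.72
tcp_pos: [502.5, -64.0, 124.7]
orientation: [-3.141, -0.0, -2.788]
contact_force: [0.4, 0.7, -0.5]
finger_gap: 24.0
grasp_force: 59.5
```

```bash
python3 - <<'E'
from h import *
print(ctrl.state()['tcp_pos'],ctrl.state()['orientation'])
snap('top','top4');snap('side','side4')
def tile(f,u,v,w,h,k): return cv2.resize(cv2.imread(f'pics/{f}.png')[v:v+h,u:u+w],None,fx=k,fy=k,interpolation=cv2.INTER_CUBIC)
cv2.imwrite('pics/m5.png',tile('side4',260,180,110,100,6))
E
```

```text
[502.54187105 -63.99866143 124.71659241] [-3.14149148e+00 -1.25536918e-04 -2.78812682e+00]
```

View pics/m5.png

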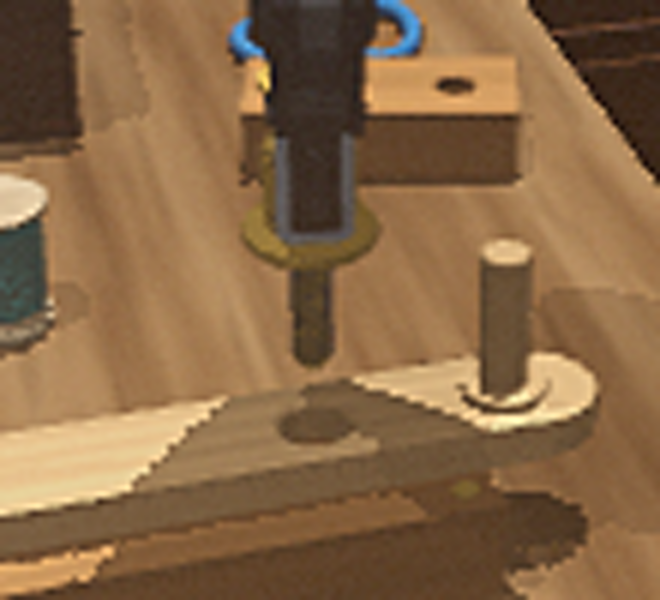

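The tip is at side px (312.2,239.7), right over the hole at (312.3,251). I'll check the depth direction.

```bash
python3 - <<'E'
from h import *
S=load('side4')
h=atz(S,312.3,251,51);print(h)
for z in (71,73,75): print(z,atz(S,312.2,239.7,z))
# depth map: front of shank, collar
for v in (228,232,236): print(dep(S,312,v))
E
```

```text
[502.0742397  -61.68166762  51.        ]
71 [503.87970552 -67.99160122  71.        ]
73 [502.94224921 -65.08476225  73.        ]
75 [502.0047929  -62.17792327  75.        ]
[501.34152826 -60.28532301 100.62403567]
[500.62465359 -57.61775447  94.13639505]
[501.5280719  -59.96717884  84.2495513 ]
```

In the tool's units: 58 mm is 0.058, 50 mm is 0.05.

>>> step_hand([
  [15,0,0.001,0.01,0],
  [15,0,0.001,0.02,0],
  [15,0,0.001,0.03,0],
  [15,0,0.001,0.04,0],
  [15,0,0.001,0.05,0],
  [15,0,0.001,0.058,0],
  [15,0,0.001,0.058,0],
])

```text
clock: 12.7
tcp_pos: [501.3, -62.3, 65.4]
orientation: [3.141, -0.001, -2.787]
contact_force: [0.4, 0.7, -0.5]
finger_gap: 24.0
grasp_force: 59.5
```

In the tool's units: 5 mm is 0.005, 3 mm is 0.003.

>>> step_hand([
  [15,0,0,0.003,0],
  [15,0,0,0.005,0],
  [15,0,0,0.005,0],
  [15,0,0,0.005,0],
])

```text
clock: 13.2
tcp_pos: [502.1, -62.5, 61.5]
orientation: [-3.141, 0.0, -2.787]
contact_force: [-0.3, 0.5, -1.5]
finger_gap: 23.9
grasp_force: 59.5
```

In the tool's units: -180 mm is -0.18, -130 mm is -0.13.

>>> step_hand([
  [50,0,0,0,0],
  [50,0,0,0,0],
  [50,0,0,0,0],
  [50,0,0,0,0],
  [50,0,0,-0.03,0],
  [50,0,0,-0.08,0],
  [50,0,0,-0.13,0],
  [50,0,-0.06,-0.13,0],
  [50,0,-0.12,-0.13,0],
  [50,0,-0.18,-0.13,0],
  [50,0,-0.18,-0.13,0],
  [50,0,-0.18,-0.13,0],
])

```text
clock: 14.7
tcp_pos: [564.1, -231.1, 190.8]
orientation: [3.14, -0.001, -2.788]
contact_force: [0.3, -0.4, 0.8]
finger_gap: 50.1
grasp_force: 0.0
```

```bash
python3 - <<'E'
from h import *
snap('top','top5');snap('side','side5')
def tile(f,u,v,w,h,k): return cv2.resize(cv2.imread(f'pics/{f}.png')[v:v+h,u:u+w],None,fx=k,fy=k,interpolation=cv2.INTER_CUBIC)
cv2.imwrite('pics/m6.png',np.hstack([tile('top5',200,140,80,110,5),tile('side5',270,200,80,110,5)]))
E
```

```text
(no output)
```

View pics/m6.png

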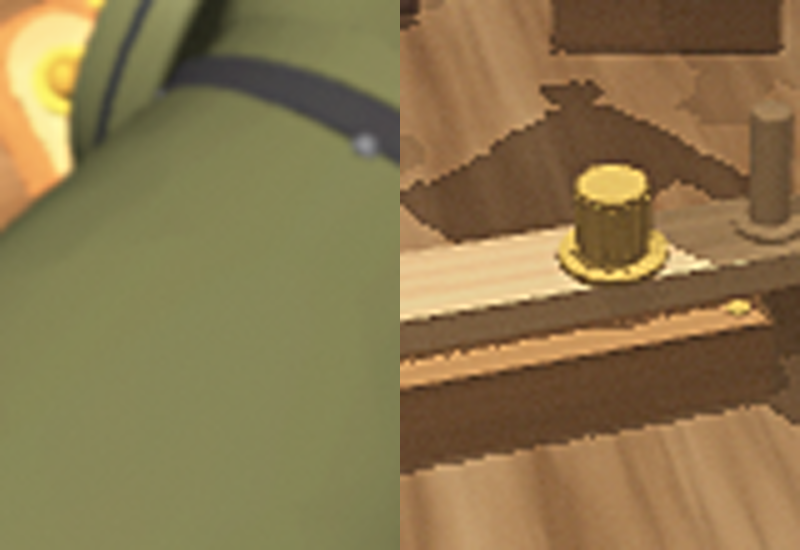

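In the side view, the collar sits flat on the arm and the head top is at (312.6,236.4), upright. I'll check the seating numerically and hand in.

```bash
python3 - <<'E'
from h import *
S=load('side5')
print(atz(S,312.6,236.6,83), dep(S,312.6,236.6))
print(ctrl.close_job())
E
```

```text
[500.52546066 -60.23710898  83.        ] [500.67674487 -60.7083697   82.68120421]
the job is handed in; nothing more can be done
None
```

The swing arm is lined up over the board to about 1 mm, and the long thumbscrew is through both holes, collar resting on the arm, released. The job is handed in at about 15 s; no verdict was returned.

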